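# Refit the microscope filter wheel and put the filter blocks away

### The job

Put the microscope's filter wheel back after cleaning: take the white cover off the mount and set it upright in its round blue dish, turn the filter wheel so that its four holes line up with the studs and slide it fully home, then swing the latch fully closed over its rim. Put every filter block that is out on the bench back, upright and fully down, into the rack slot of its own colour, and do not disturb the objective lens or the petri dish.

Things in the scene. Friction and masses are not known exactly. Their poses are not given: they have to be found in the camera images.
- mount: Grey round mount, fixed; place and yaw vary. Diameter 128, top face 24 high; origin: centre of underside, z up. Four brass studs, diameter 8, tips 50 high (last 5 tapered), on a circle of radius 34 at 45, 135, 225, 315 degrees from its x axis. A lug on its +x side carries the latch, vertical pivot 70 from the centre along its +x; pivot post and latch bar reach 45 high.
- wheel: Loose metal filter wheel, 300 g: disc, diameter 112, 8 thick; four through holes, diameter 11, radius 34, at 45, 135, 225, 315 degrees from its x axis; amber windows between them. Black grip bar across the middle, 44 along x, 18 wide, 8 to 42 above the underside. Origin: centre of underside, z up; starts flat on the bench. Any quarter turn fits; fully home, its origin is 24 above the mount's.
- latch (a joint): Swing latch on the mount, in rad about the vertical pivot: 0 = closed (tongue points to the mount's centre, over the seated wheel's rim with 4 to spare; pin farthest from the centre); about 1.5 = open, as at the start (tongue clear, pin turned toward the mount's +y). Range 0 to 1.65. Takes about 2 N at the pin and stays where left. Closed, it blocks the wheel from going on.
- cover: White plastic stud cover with a blue knob, loose, 120 g, open underneath: outer diameter 96, skirt wall 4, hollow 30 deep, flat top 35 above its lower rim; the knob on its centre has diameter 26 and spans 35 to 69. Origin at the centre of its lower rim, z up. Starts standing on the mount over the studs; it must be lifted straight up at least 28 to clear them.
- cover_dish: Shallow round blue dish, fixed, the cover's storage place: outer diameter 120, inner 112, rim 10 high, floor 3 thick. Origin at the centre of its underside.
- objective: Bystander: steel objective lens, diameter 30, 46 tall, standing on the bench; origin at the centre of its underside. Leave alone.
- petri: Bystander: clear petri dish, diameter 60, 14 tall; origin at the centre of its underside. Leave alone.
- latch_pin (a point): Point on the axis of the latch's upright red pin (diameter 12, standing from 44 to 86 above the bench), at its top and 40 from the pivot.
- block_blue: Filter block marked blue on its top and sides: black upright block, 34 x 34, 46 tall (heavier steel foot 10 high), 130 g, loose, standing on the bench. Origin at the centre of its underside, z up, x and y across its faces. May be absent.
- slot_blue: Storage slot marked blue (floor and plates on both x faces): square pocket, open above, fixed on the rack; inside 41 x 41, walls 3 thick, 18 high, floor 3 above its origin; origin: centre of underside, 6 above the bench. The five slots stand in a row along y, 48 apart, in any order: hold a block by its faces across the slot's x, where no neighbour stands. Any quarter turn of the block fits.
- block_green: Filter block marked green on its top and sides: black upright block, 34 x 34, 46 tall (heavier steel foot 10 high), 130 g, loose, standing on the bench. Origin at the centre of its underside, z up, x and y across its faces. May be absent.
- slot_green: Storage slot marked green (floor and plates on both x faces): square pocket, open above, fixed on the rack; inside 41 x 41, walls 3 thick, 18 high, floor 3 above its origin; origin: centre of underside, 6 above the bench. The five slots stand in a row along y, 48 apart, in any order: hold a block by its faces across the slot's x, where no neighbour stands. Any quarter turn of the block fits.
- block_yellow: Filter block marked yellow on its top and sides: black upright block, 34 x 34, 46 tall (heavier steel foot 10 high), 130 g, loose, standing on the bench. Origin at the centre of its underside, z up, x and y across its faces. May be absent.
- slot_yellow: Storage slot marked yellow (floor and plates on both x faces): square pocket, open above, fixed on the rack; inside 41 x 41, walls 3 thick, 18 high, floor 3 above its origin; origin: centre of underside, 6 above the bench. The five slots stand in a row along y, 48 apart, in any order: hold a block by its faces across the slot's x, where no neighbour stands. Any quarter turn of the block fits.
- block_red: Filter block marked red on its top and sides: black upright block, 34 x 34, 46 tall (heavier steel foot 10 high), 130 g, loose, standing on the bench. Origin at the centre of its underside, z up, x and y across its faces. May be absent.
- slot_red: Storage slot marked red (floor and plates on both x faces): square pocket, open above, fixed on the rack; inside 41 x 41, walls 3 thick, 18 high, floor 3 above its origin; origin: centre of underside, 6 above the bench. The five slots stand in a row along y, 48 apart, in any order: hold a block by its faces across the slot's x, where no neighbour stands. Any quarter turn of the block fits.
- block_white: Filter block marked white on its top and sides: black upright block, 34 x 34, 46 tall (heavier steel foot 10 high), 130 g, loose, standing on the bench. Origin at the centre of its underside, z up, x and y across its faces. May be absent.
- slot_white: Storage slot marked white (floor and plates on both x faces): square pocket, open above, fixed on the rack; inside 41 x 41, walls 3 thick, 18 high, floor 3 above its origin; origin: centre of underside, 6 above the bench. The five slots stand in a row along y, 48 apart, in any order: hold a block by its faces across the slot's x, where no neighbour stands. Any quarter turn of the block fits.
Things that resemble listed ones, but are neither listed nor needed, are in the scene too. What is shaped like the block_white but purple is not meant.

How it is judged:
By the outcome, as a careful person would: the job done as asked, in the order asked, and still so for the second after the job is handed in, with the robot touching nothing.
Of block_blue, block_green, block_yellow, block_red, block_white only 3 to 5 are there at a start; the rules pass over those that are not, and their reading is None.
At some moment in a run one of block_blue, block_green, block_yellow, block_red, block_white may be knocked a few centimetres aside while the robot is not near it.
It also fails if it takes over 210 s, if anything falls off the work surface, if the arm or the gripper's body presses on something with over 40 N, if the wrist force passes 120 N, or if a joint passes its speed limit or range.

### The arm

A 6-joint arm with a two-finger parallel gripper is mounted at the origin on the work surface. World frame = base frame: x ahead of the robot, y to its left, z up, the work surface at z = 0. Lengths are in m, angles in rad, forces in N, time in s.
With the tool pointing down it reaches from about 0.35 to 0.975 m from the base axis. Payload 4.9 kg.
Tool frame: the origin (TCP) lies at the very end of the fingers, on their centre line; the grasp point (between the pads) lies 19 mm behind it; z points along the fingers, y is the line along which they close (so a half turn about z gives the same grasp; the last joint's range is limited). The gripper opens to 85 mm and grips with 20 to 120 N. Pads are 22 mm wide; open, the fingers measure 114 mm over their backs; the gripper's body (76 mm by 85 mm) begins 54 mm behind the grasp point. The pads swing forward as they close: fully open they stand 13 mm farther back than shut.
Start: joints at [1.043, 0.053, 1.613, -0, 1.476, -0.119], TCP at [0.248, 0.573, 0.231] pointing down, gripper open.
Joint ranges: [-3.01, 3.01], [-1.01, 2.22], [0.06, 2.58], [-1.02, 4.17], [0.09, 2.62], [-3.14, 3.14]. Speed limits (rad/s): [2.57, 2.57, 3.14, 3.14, 3.14, 3.14].

### API

Orientations are given as a unit quaternion [w, x, y, z].
In Python, from plant import manip gives the robot as it stands.
- The arm moves only by the tool play_rows, never from a script. Its argument "series" is a list that holds one entry, the list of rows, each a list of 7 numbers: the shift along the world's x, y, z in m, then the turn, a rotation vector about the world's x, y, z in degrees, then the opening, from 0 (shut) to 1 (fully open). In form: [[[dx, dy, dz, rx, ry, rz, grip], ...]]. A call has 1 to 10 rows; each row shifts and turns the commanded pose from where the row before left it; what a row does not reach is not made up. A row lasts 1/10 s, in which the tool goes at most 50 mm and 8.59 degrees, less where a joint would pass 70% of its speed; a pose out of reach is approached as far as the arm can. A call with a gripper value outside its range is refused whole. The fingers move at their own pace and stop on an object; the grip force is fixed at half the most. Time passes only in rows, so rows that do not move let the fingers close. It gives the time, the measured TCP pose, the force, the opening and the grip force at its end, in the units of the state.
- manip.state(): the state, without advancing time (a new reading comes with each control period).
- manip.grab_frame(name): name is "scene" or "side" or "wrist"; returns a dict with "frame" (400x640x3 uint8, blue, green, red), "mtx" (3x3 intrinsics, pixels), "R" (3x3) and "t" (3): a world point X has camera coordinates R X + t. Camera axes: x right, y down, z forward; pixel columns grow to the right and rows downward; lengths in m; the calibration is good to about 2 mm. A picture is of the moment at which its call begins. There is no depth.
- manip.job_done(): hands the job in; it is judged then, once.
The state is a dict: "time": time; "joint_pos": joint angles; "joint_vel": joint speeds; "joint_efforts": joint torques, N m; "tool_pos": TCP position; "tool_rot": TCP orientation; "contact_force": force on the tool from outside, world axes, zero at the start; "ft_torque": the same for the moment, N m; "gripper_width": opening from 0.0 (shut) to 1.0 (fully open); "grasp_force": force on a finger pad.
Only numpy, scipy, OpenCV 4.12 (cv2) and the standard library are available. Lean on these libraries where they do the work, as an engineer would, in place of code of your own. Each camera call takes 0.05 s, during which the arm holds its last target. There are 200 camera calls.

## Working session

There is one attempt and no reset: what is moved stays moved. The work goes in short steps, Python scripts to look and compute and a tool call to move; the robot and the scene stay as the last step left them, time stands still between calls to the robot, and variables do not carry over. Pictures are saved under pics/ and viewed, at most 14 in all, crops included, and the job is handed in when it is done.

Besides the shell and the picture viewer there is one more tool, called after "Emit:" as a command line: name --argument value ..., lists and objects as JSON in quotes. play_rows: Moves the arm, as the interface text tells. Its arguments: {"type":"object","properties":{"series":{"type":"array"}},"required":["series"]}

```bash
mkdir -p pics; ls; python3 - <<'E'
from plant import manip
import cv2
print(manip.state())
for n in("scene","side","wrist"):
    f=manip.grab_frame(n); cv2.imwrite(f"pics/{n}0.png",f["frame"]); print(n,f["mtx"].tolist(),(-f["R"].T@f["t"]).tolist(),f["R"].tolist())
E
```

```text
pics
{'time': 0.0, 'joint_pos': array([ 1.04295448e+00,  5.33190074e-02,  1.61431494e+00,  3.63752470e-05,
        1.47600448e+00, -1.19040995e-01]), 'joint_vel': array([-1.88106189e-04,  1.11983472e-04, -1.45153843e-03,  1.34574115e-03,
       -2.11227599e-03,  5.04325613e-05]), 'joint_efforts': array([-7.09919914e-05, -3.93683124e+01, -3.70178461e+01, -9.67062351e-05,
        7.09698055e-03,  3.15658633e-05]), 'tool_pos': array([0.24813658, 0.57294317, 0.23007398]), 'tool_rot': array([-3.42270945e-04,  2.02981703e-01,  9.79181996e-01, -9.64093036e-04]), 'contact_force': array([0.05690904, 0.28700153, 0.30073722]), 'ft_torque': array([-0.0171093 , -0.00246218,  0.00143832]), 'grasp_force': 0.0, 'gripper_width': 0.9992084033480375}
scene [[482.7550650215998, 0.0, 320.65562965196915], [0.0, 482.7550650215998, 199.97241304932334], [0.0, 0.0, 1.0]] [1.4361943218320463, 0.6540254981587068, 0.9726445740303743] [[-0.5658342507551597, 0.824437724605284, -0.011577517869094646], [0.517479048607772, 0.34415836169141506, -0.78343503644519], [-0.6419088992406495, -0.449285499794444, -0.6213658380938838]]
side [[410.9755262733847, 0.0, 320.3465596993224], [0.0, 410.9755262733847, 196.94129632560467], [0.0, 0.0, 1.0]] [-0.04775443874170221, -0.7808931240107255, 0.9054572965632748] [[0.7911171600310692, -0.6115987480022841, -0.00897833761974693], [-0.401264762693298, -0.5078549264707178, -0.7622794526157144], [0.46164946585593164, 0.6066550462177499, -0.6471857736179566]]
wrist [[335.40956683280723, 0.0, 328.20341728487455], [0.0, 335.40956683280723, 195.5358249800567], [0.0, 0.0, 1.0]] [0.18457486093033254, 0.6004185560892177, 0.3713106045779545] [[0.39668334985447345, 0.9179517583814523, -0.0026247347741208274], [0.8847008127892011, -0.3815485224727653, 0.2678156023255139], [0.24484033940174435, -0.10856009526179909, -0.9634666127678678]]
```

View pics/scene0.png

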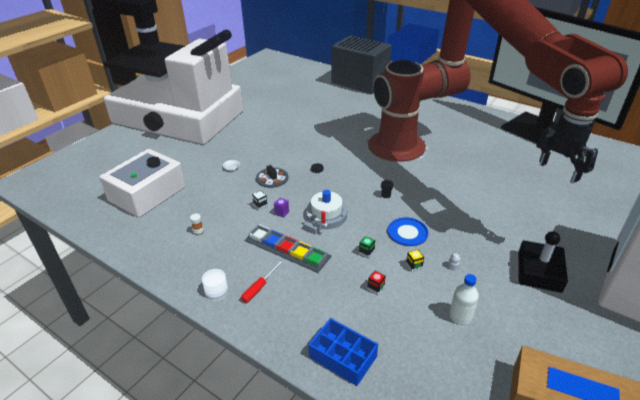

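View pics/side0.png

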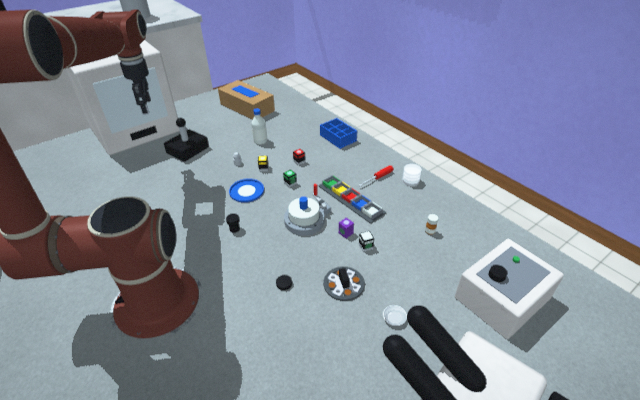

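The scene view shows green (367,245), yellow (415,259), red (376,281) and white (260,199) blocks, and no blue block. The purple one at (281,207) is a decoy. The cover on its mount is at (325,205), the wheel at (271,176), the blue dish at (407,231) and the rack at (288,248).

```bash
cat > h.py <<'E'
import numpy as np, cv2
from plant import manip
def ray(f,u,v,z):
    d=f["R"].T@np.linalg.inv(f["mtx"])@np.array([u,v,1.]); c=-f["R"].T@f["t"]
    return c+d*(z-c[2])/d[2]
def proj(f,X):
    p=f["mtx"]@(f["R"]@np.asarray(X,float)+f["t"]); return p[:2]/p[2]
def yaw(s=None):
    from scipy.spatial.transform import Rotation as Ro
    q=(s or manip.state())["tool_rot"]; y=Ro.from_quat(np.r_[q[1:],q[0]]).as_matrix()[:,1]
    return np.degrees(np.arctan2(y[1],y[0]))
E
python3 - <<'E'
from h import *
a=manip.grab_frame("scene");b=manip.grab_frame("side")
P=dict(knob=((326,192),(304,198),.093),wheel=((271,177),(344,284),.008),dish=((407,232),(247,190),.006),green=((367,240),(290,173),.046),yellow=((415,254),(263,157),.046),red=((376,276),(299,152),.046),white=((259,195),(366,235),.046),purple=((281,202),(346,223),.046),objec=((387,183),(233,217),.046),petri=((231,166),(396,316),.01),pin=((323,211),(316,185),.086),rackW=((258,236),(372,209),.02),rackG=((316,259),(332,183),.02))
for k,(p,q,z) in P.items(): print(k,ray(a,*p,z).round(3),ray(b,*q,z).round(3))
print(yaw())
E
```

```text
knob [0.487 0.01  0.093] [0.49  0.008 0.093]
wheel [ 0.429 -0.257  0.008] [ 0.42  -0.266  0.008]
dish [0.422 0.255 0.006] [0.417 0.249 0.006]
green [0.556 0.194 0.046] [0.561 0.192 0.046]
yellow [0.531 0.329 0.046] [0.539 0.333 0.046]
red [0.66  0.281 0.046] [0.661 0.278 0.046]
white [ 0.565 -0.191  0.046] [ 0.565 -0.193  0.046]
purple [ 0.555 -0.112  0.046] [ 0.552 -0.119  0.046]
objec [0.288 0.112 0.046] [0.297 0.116 0.046]
petri [ 0.458 -0.415  0.01 ] [ 0.458 -0.424  0.01 ]
pin [0.559 0.047 0.086] [0.562 0.042 0.086]
rackW [ 0.692 -0.091  0.02 ] [ 0.677 -0.101  0.02 ]
rackG [0.675 0.102 0.02 ] [0.661 0.083 0.02 ]
66.57738074999428
```

Emit:
play_rows --series '[[[0.018,-0.039,0.009,0,0,-4.8,1],[0.018,-0.039,0.009,0,0,-4.8,1],[0.018,-0.039,0.009,0,0,-4.8,1],[0.018,-0.039,0.009,0,0,-4.8,1],[0.018,-0.039,0.009,0,0,-4.8,1],[0.018,-0.039,0.009,0,0,-4.8,1],[0.018,-0.039,0.009,0,0,-4.8,1],[0.018,-0.039,0.009,0,0,-4.8,1],[0.018,-0.039,0.009,0,0,-4.8,1],[0.018,-0.039,0.009,0,0,-4.8,1]]]'

```text
time: 1.25
tool_pos: [0.4287, 0.1818, 0.3218]
tool_rot: [0.0, 0.585, 0.811, 0.0]
contact_force: [0.1, 0.3, 0.4]
gripper_width: 0.998
grasp_force: 0.0
```

Emit:
play_rows --series '[[[0.018,-0.039,0.009,0,0,-4.8,1],[0.018,-0.039,0.009,0,0,-4.8,1],[0.018,-0.039,0.009,0,0,-4.8,1],[0.018,-0.039,0.009,0,0,-4.2,1],[0,0,0,0,0,0,1],[0,0,0,0,0,0,1],[0,0,0,0,0,0,1]]]'

```text
time: 1.95
tool_pos: [0.5, 0.0283, 0.3569]
tool_rot: [-0.0, 0.707, 0.707, -0.0]
contact_force: [0.5, 0.1, 0.1]
gripper_width: 1.0
grasp_force: 0.0
```

```bash
python3 - <<'E'
from h import *
f=manip.grab_frame("wrist"); cv2.imwrite("pics/w1.png",f["frame"]); np.save("w1.npy",f,allow_pickle=True)
print(manip.state()["tool_pos"],yaw())
E
```

```text
[0.49991389 0.02857604 0.35688541] 0.08901842586777498
```

View pics/w1.png

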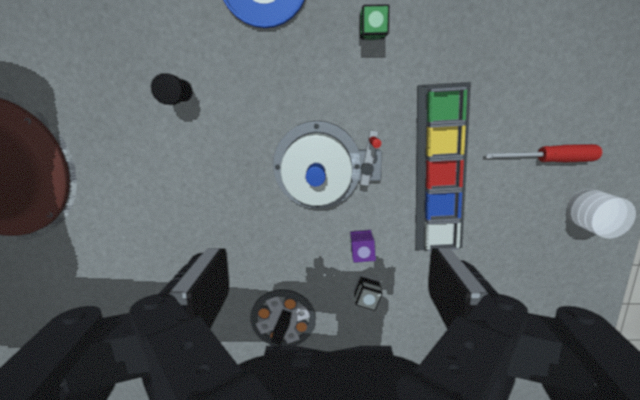

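The wrist view shows the cover knob at (316,175), pin at (376,143), rack at x 425–465 (top to bottom green, yellow, red, blue, white), white block at (369,293), purple decoy at (363,246), and wheel at (283,318) with its grip bar. Now I'll measure the knob, dish, slots and wheel.

```bash
cat >> h.py <<'E'
R={'blue':((100,120,60),(125,255,255)),'green':((50,90,50),(85,255,255)),'yellow':((20,120,80),(35,255,255)),'red':((0,150,70),(6,255,255)),'white':((0,0,130),(180,45,255))}
def blobs(f,c,amin=30,box=None):
    hsv=cv2.cvtColor(f["frame"],cv2.COLOR_BGR2HSV); m=cv2.inRange(hsv,*[np.array(x) for x in R[c]])
    if box:
        k=np.zeros_like(m); k[box[1]:box[3],box[0]:box[2]]=1; m=m*k
    n,l,s,ce=cv2.connectedComponentsWithStats(m)
    return [(ce[i],s[i],l==i) for i in range(1,n) if s[i][4]>=amin]
E
python3 - <<'E'
from h import *
f=np.load("w1.npy",allow_pickle=True).item()
for c in R:
    for ce,s,_ in blobs(f,c):
        print(c,ce.round(1),s, 'z9',ray(f,*ce,.009)[:2].round(4),'z46',ray(f,*ce,.046)[:2].round(4),'z93',ray(f,*ce,.093)[:2].round(4))
for b in ("scene","side"):
    g=manip.grab_frame(b)
    for ce,s,_ in blobs(g,'blue',200): print(b,ce.round(1),s,ray(g,*ce,.01)[:2].round(4),ray(g,*ce,.076)[:2].round(4))
E
```

```text
blue [264.   11.4] [ 224    0   80   28 1552] z9 [0.4135 0.2108] z46 [0.42   0.2022] z93 [0.4282 0.1912]
blue [315.3 174.8] [306 164  19  22 339] z9 [ 0.479  -0.0079] z46 [ 0.4805 -0.    ] z93 [0.4824 0.01  ]
blue [439.2 204.6] [425 193  30  27 666] z9 [ 0.6676 -0.0538] z46 [ 0.6548 -0.0425] z93 [ 0.6385 -0.0281]
blue [459.3 204.7] [457 192   5  26  96] z9 [ 0.6982 -0.0539] z46 [ 0.6831 -0.0426] z93 [ 0.6639 -0.0281]
green [375.1  18.9] [361   6  27  27 444] z9 [0.5598 0.2023] z46 [0.5551 0.1942] z93 [0.5493 0.1841]
green [373.3  36.5] [364  35  21   4  46] z9 [0.5581 0.1809] z46 [0.5536 0.1745] z93 [0.5479 0.1664]
green [442.6 105.5] [427  91  32  31 893] z9 [0.6591 0.092 ] z46 [0.647  0.0923] z93 [0.6316 0.0927]
green [464.1 104.5] [462  90   5  30 118] z9 [0.6892 0.0934] z46 [0.6748 0.0936] z93 [0.6565 0.0939]
yellow [441.3 140.1] [427 127  31  29 778] z9 [0.6617 0.0436] z46 [0.6494 0.0476] z93 [0.6337 0.0527]
yellow [462.5 139.7] [461 126   4  28  90] z9 [0.6923 0.0443] z46 [0.6777 0.0483] z93 [0.6591 0.0533]
red [374.9 142. ] [370 138  10   9  67] z9 [0.5658 0.0408] z46 [0.5607 
[... 4621 characters left out ...]

scene [276.2  27.4] [ 240    0   75   60 3418] [-0.7557 -1.1801] [-0.6054 -1.0543]
scene [601.1  10.7] [593   0  18  24 248] [-2.0845  0.3384] [-1.8431  0.36  ]
scene [417.1  33.2] [ 372    6   91   58 3494] [-1.1095 -0.4462] [-0.935  -0.3708]
scene [491.2  41. ] [481  22  20  38 430] [-1.2157 -0.0569] [-1.0338 -0.0082]
scene [407.7 231.1] [387 217  42  29 708] [0.4214 0.2563] [0.491  0.2835]
scene [342.8 350.8] [ 308  318   70   68 2862] [0.874  0.3164] [0.9125 0.3396]
scene [580.2 386.1] [ 548  367   72   33 1348] [0.6632 0.7851] [0.7162 0.7762]
side [338.1 132.7] [320 118  37  31 752] [0.8989 0.3369] [0.8291 0.2545]
side [246.2 190. ] [229 179  35  23 484] [0.4133 0.2459] [0.3793 0.1703]
```

Emit:
play_rows --series '[[[-0.008,-0.01,-0.04,0,0,0,1],[-0.008,-0.01,-0.04,0,0,0,1],[0,0,-0.04,0,0,0,1],[0,0,-0.04,0,0,0,1],[0,0,-0.04,0,0,0,1],[0,0,-0.04,0,0,0,0.8],[0,0,-0.03,0,0,0,0.7],[0,0,-0.02,0,0,0,0.6],[0,0,0,0,0,0,0.6],[0,0,0,0,0,0,0.6]]]'

```text
time: 3.1
tool_pos: [0.4844, 0.0081, 0.0677]
tool_rot: [-0.0, 0.707, 0.707, -0.0]
contact_force: [-0.3, 0.3, 0.2]
gripper_width: 0.601
grasp_force: 0.0
```

Emit:
play_rows --series '[[[0,0,0,0,0,0,0.4],[0,0,0,0,0,0,0.2],[0,0,0,0,0,0,0],[0,0,0,0,0,0,0],[0,0,0,0,0,0,0],[0,0,0,0,0,0,0],[0,0,0,0,0,0,0]]]'

```text
time: 3.8
tool_pos: [0.486, 0.0074, 0.0696]
tool_rot: [0.001, 0.707, 0.707, 0.001]
contact_force: [-1.2, 0.3, 6.1]
gripper_width: 0.281
grasp_force: 59.4
```

Emit:
play_rows --series '[[[0,0,0.005,0,0,0,0],[0,0,0.015,0,0,0,0],[0,0,0.03,0,0,0,0],[0,0,0.03,0,0,0,0],[0,0,0.03,0,0,0,0],[0,0,0.03,0,0,0,0],[-0.01,0.02,0.01,0,0,0,0],[-0.01,0.03,0,0,0,0,0],[-0.01,0.03,0,0,0,0,0],[-0.01,0.03,0,0,0,0,0]]]'

```text
time: 4.8
tool_pos: [0.4437, 0.1183, 0.2173]
tool_rot: [0.0, 0.708, 0.707, -0.0]
contact_force: [0.6, 0.7, -1.9]
gripper_width: 0.282
grasp_force: 59.2
```

Emit:
play_rows --series '[[[-0.01,0.03,0,0,0,0,0],[-0.01,0.02,0,0,0,0,0],[0,0,0,0,0,0,0],[0,0,0,0,0,0,0],[0,0,0,0,0,0,0]]]'

```text
time: 5.3
tool_pos: [0.4246, 0.1668, 0.2172]
tool_rot: [0.0, 0.708, 0.707, -0.0]
contact_force: [0.4, 0.1, -1.3]
gripper_width: 0.288
grasp_force: 59.2
```

```bash
python3 - <<'E'
from h import *
f=manip.grab_frame("wrist"); cv2.imwrite("pics/w2.png",f["frame"])
for ce,s,m in blobs(f,'blue',200):
    c=cv2.findContours(m.astype(np.uint8),0,1)[0][0]; e=cv2.fitEllipse(cv2.convexHull(c)); print(ce,s,e,ray(f,*e[0],.009)[:2])
g=manip.grab_frame("scene")
np.save("s2.npy",g,allow_pickle=True); cv2.imwrite("pics/s2.png",cv2.resize(g["frame"][150:300,240:440],(800,600),interpolation=2))
E
```

```text
[317.51494069  78.81512318] [ 258   17  120  125 8768] ((317.6285400390625, 80.15164184570312), (119.5697250366211, 126.63996124267578), 175.36172485351562) [0.41272859 0.25547388]
[328.27378359 265.71266037] [ 297  223   63   84 4131] ((328.7177734375, 265.4615783691406), (65.19319152832031, 83.91107177734375), 1.53777015209198) [0.42367595 0.05392644]
```

View pics/w2.png

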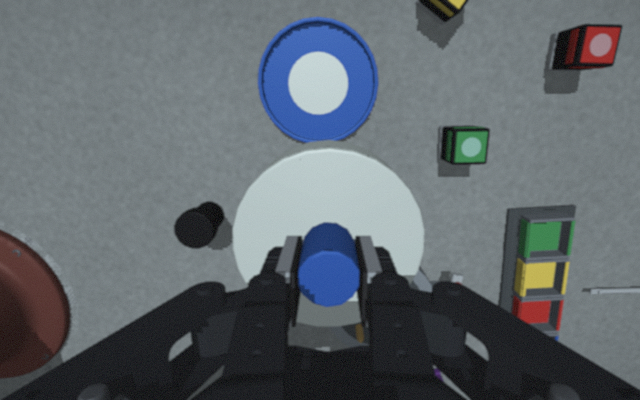

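View pics/s2.png

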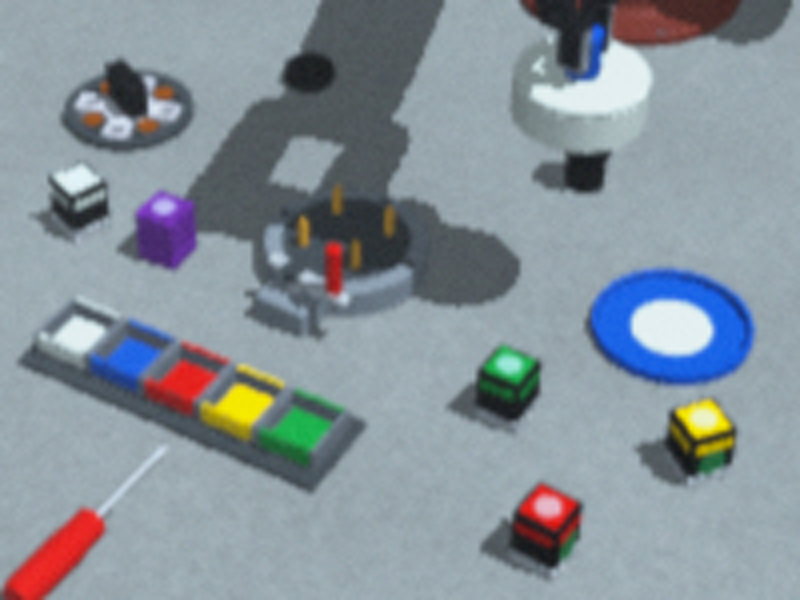

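The wrist view shows the dish ring centred at (318,80) with the cover held above it. The scene crop shows the four studs bare, the latch open, and no blue block. Placing the cover next.

Emit:
play_rows --series '[[[-0.004,0.03,0,0,0,0,0],[-0.003,0.03,0,0,0,0,0],[-0.003,0.027,0,0,0,0,0],[0,0,-0.03,0,0,0,0],[0,0,-0.04,0,0,0,0],[0,0,-0.04,0,0,0,0],[0,0,-0.03,0,0,0,0],[0,0,-0.02,0,0,0,0],[0,0,-0.005,0,0,0,0],[0,0,0,0,0,0,0]]]'

```text
time: 6.4
tool_pos: [0.4144, 0.2538, 0.0518]
tool_rot: [-0.0, 0.708, 0.707, -0.001]
contact_force: [0.2, 0.9, -2.1]
gripper_width: 0.279
grasp_force: 59.1
```

Emit:
play_rows --series '[[[0,0,-0.002,0,0,0,0],[0,0,0,0,0,0,0],[0,0,0,0,0,0,0.3],[0,0,0,0,0,0,0.5],[0,0,0,0,0,0,0.7],[0,0,0,0,0,0,0.7],[0,0,0.02,0,0,0,0.7],[0,0,0.04,0,0,0,0.8],[0,0,0.05,0,0,0,1],[0,0,0.05,0,0,0,1]]]'

```text
time: 7.4
tool_pos: [0.4138, 0.2542, 0.2116]
tool_rot: [-0.0, 0.707, 0.707, -0.0]
contact_force: [1.1, 1.3, 0.1]
gripper_width: 0.997
grasp_force: 0.0
```

Emit:
play_rows --series '[[[0.01,-0.04,0.04,0,0,0,1],[0.01,-0.045,0.02,0,0,0,1],[0.01,-0.045,0.02,0,0,0,1],[0.01,-0.045,0.01,0,0,0,1],[0.01,-0.045,0.01,0,0,0,1],[0.01,-0.04,0,0,0,0,1],[0,0,0,0,0,0,1],[0,0,0,0,0,0,1],[0,0,0,0,0,0,1]]]'

```text
time: 8.3
tool_pos: [0.4728, 0.001, 0.3047]
tool_rot: [-0.0, 0.707, 0.707, 0.0]
contact_force: [0.1, 0.5, -0.1]
gripper_width: 0.998
grasp_force: 0.0
```

```bash
python3 - <<'E'
from h import *
print(manip.state()["tool_pos"],yaw())
f=manip.grab_frame("wrist"); np.save("w3.npy",f,allow_pickle=True); cv2.imwrite("pics/w3.png",f["frame"])
E
```

```text
[0.47279314 0.00096279 0.30471055] 0.03740736846426901
```

View pics/w3.png

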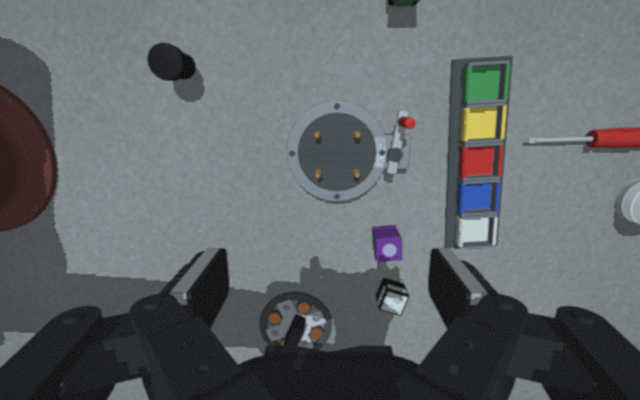

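The studs show at (318,135), (357,134), (357,174) and (318,174), with the wheel at (296,325) partly hidden. I'll measure the studs, then move over the wheel.

```bash
cat >> h.py <<'E'
R['brass']=((10,110,60),(26,255,255))
E
python3 - <<'E'
from h import *
f=np.load("w3.npy",allow_pickle=True).item()
P=[]
for ce,s,_ in blobs(f,'brass',8,(280,100,400,205)):
    P.append(ray(f,*ce,.040)[:2]); print(ce.round(1),s[4],P[-1].round(4))
P=np.array(P); print(P.mean(0)); d=P-P.mean(0); a=np.degrees(np.arctan2(d[:,1],d[:,0])); print(np.hypot(*d.T),(a%90-45))
for ce,s,_ in blobs(f,'red',20,(390,100,420,140)): print('pin',ce,s,ray(f,*ce,.08)[:2])
E
```

```text
[317.  134.5] 26 [0.4577 0.0317]
[356.8 134.3] 26 [0.5053 0.0319]
[317.6 173.4] 29 [ 0.4581 -0.0157]
[356.2 173.2] 30 [ 0.5058 -0.0155]
[0.48171133 0.00809595]
[0.03362023 0.03352699 0.03357124 0.0336607 ] [0.5125473  0.26133653 0.19264643 0.58751898]
pin [407.11403509 122.15789474] [399 118  16  10 114] [0.55532941 0.04849199]
```

Emit:
play_rows --series '[[[-0.005,-0.04,0,0,0,0,1],[-0.01,-0.045,0,0,0,0,1],[-0.01,-0.045,0,0,0,0,1],[-0.01,-0.045,0,0,0,0,1],[-0.005,-0.045,-0.01,0,0,0,1],[-0.005,-0.045,-0.01,0,0,0,1],[0,-0.035,-0.02,0,0,0,1],[0,0,0,0,0,0,1],[0,0,0,0,0,0,1],[0,0,0,0,0,0,1]]]'

```text
time: 9.35
tool_pos: [0.4288, -0.2986, 0.2657]
tool_rot: [0.0, 0.706, 0.708, 0.0]
contact_force: [-0.1, 0.5, 0.0]
gripper_width: 0.999
grasp_force: 0.0
```

```bash
python3 - <<'E'
from h import *
print(manip.state()["tool_pos"],yaw())
f=manip.grab_frame("wrist"); np.save("w4.npy",f,allow_pickle=True); cv2.imwrite("pics/w4.png",f["frame"])
P=[]
for ce,s,_ in blobs(f,'brass',60):
    P.append(ray(f,*ce,.008)[:2]); print(ce.round(1),s,P[-1].round(4))
P=np.array(P); print(P.mean(0))
E
```

```text
[ 0.42883462 -0.29858103  0.26569034] 0.10874819245392153
[334.   99.6] [327  92  15  16 179] [ 0.434 -0.228]
[295.4 115.8] [289 109  14  15 172] [ 0.3895 -0.2461]
[616.7 137.7] [607 126  25  26 342] [ 0.7674 -0.2702]
[349.  138.8] [342 132  15  15 165] [ 0.452  -0.2724]
[311.7 154. ] [305 147  15  15 167] [ 0.4079 -0.2904]
[ 0.49013418 -0.26142119]
```

View pics/w4.png

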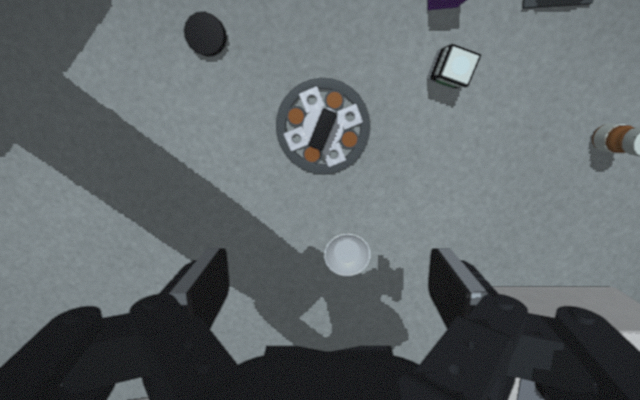

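Wheel windows are at (334,100), (295,116), (349,139) and (312,154), giving a centre of (0.421,-0.259) and bar yaw of 67.2°. The petri dish at (348,255) stays clear. Grasping the bar.

Emit:
play_rows --series '[[[-0.002,0.01,-0.02,0,0,-5.7,1],[-0.002,0.01,-0.03,0,0,-5.7,1],[-0.002,0.01,-0.03,0,0,-5.7,1],[-0.002,0.01,-0.03,0,0,-5.8,1],[0,0,-0.04,0,0,0,1],[0,0,-0.04,0,0,0,0.8],[0,0,-0.03,0,0,0,0.7],[0,0,-0.02,0,0,0,0.6],[0,0,-0.01,0,0,0,0.5],[0,0,0,0,0,0,0.5]]]'

```text
time: 10.4
tool_pos: [0.42, -0.2587, 0.0144]
tool_rot: [-0.001, 0.833, 0.553, -0.0]
contact_force: [-0.5, 0.3, -0.8]
gripper_width: 0.498
grasp_force: 0.0
```

Emit:
play_rows --series '[[[0,0,0,0,0,0,0.4],[0,0,0,0,0,0,0.3],[0,0,0,0,0,0,0.2],[0,0,0,0,0,0,0.1],[0,0,0,0,0,0,0],[0,0,0,0,0,0,0],[0,0,0,0,0,0,0],[0,0,0,0,0,0,0]]]'

```text
time: 11.2
tool_pos: [0.4213, -0.2607, 0.0168]
tool_rot: [0.001, 0.834, 0.552, 0.001]
contact_force: [0.5, 2.4, 6.8]
gripper_width: 0.197
grasp_force: 59.5
```

```bash
python3 - <<'E'
from h import *
s=manip.state();print(s["tool_pos"],yaw(),s["gripper_width"],s["contact_force"])
E
```

```text
[ 0.42127093 -0.26074905  0.01684349] -22.929309893876987 0.19666815135873048 [0.46165612 2.42890656 6.78176027]
```

Emit:
play_rows --series '[[[0,0,0.01,0,0,0,0],[0,0,0.02,0,0,0,0],[0,0,0.03,0,0,0,0],[0,0,0.03,0,0,0,0],[0,0.01,0.03,0,0,4,0],[0,0.02,0.02,0,0,4,0],[0.005,0.03,0,0,0,4,0],[0.01,0.03,0,0,0,4,0],[0.01,0.03,0,0,0,4,0],[0.01,0.03,0,0,0,3.3,0]]]'

```text
time: 12.2
tool_pos: [0.4546, -0.1086, 0.1548]
tool_rot: [-0.0, 0.704, 0.71, -0.0]
contact_force: [0.4, 0.6, -2.5]
gripper_width: 0.197
grasp_force: 58.9
```

```bash
python3 - <<'E'
from h import *
s=manip.state();print(s["tool_pos"],yaw(),s["gripper_width"],s["contact_force"])
for n in("scene","side"):
    g=manip.grab_frame(n); c=proj(g,(.484,.008,.04)).astype(int); print(n,c)
    np.save(n+"5.npy",g,allow_pickle=True)
    P=[]
    for ce,st,_ in blobs(g,'brass',3,(c[0]-30,c[1]-25,c[0]+30,c[1]+25)):
        X=ray(g,*ce,.037); P.append(X[:2]); print(ce.round(1),st,X[:2].round(4))
    print(np.mean(P,0))
f=manip.grab_frame("wrist"); np.save("w5.npy",f,allow_pickle=True); cv2.imwrite("pics/w5.png",f["frame"])
E
```

```text
[ 0.45460759 -0.10860253  0.15481379] 0.4969290993900124 0.19663809416770267 [ 0.3827478   0.59328736 -2.49573168]
scene [326 205]
[323.8 200. ] [323 197   3   6  10] [ 0.4643 -0.0143]
[336.9 205. ] [336 202   3   7  15] [0.4625 0.0331]
[315.5 207.2] [315 204   2   7  13] [ 0.5079 -0.0155]
[328.5 213. ] [328 210   2   7  14] [0.5086 0.033 ]
[0.48584095 0.00908218]
side [303 211]
[308.7 202.6] [308 201   3   4   7] [0.5253 0.0342]
[327.3 203.5] [325 201   6   5  22] [ 0.5695 -0.0062]
[292.9 211.7] [292 209   3   6  11] [0.4604 0.0298]
[307.6 213.9] [305 212   6   5  23] [ 0.4905 -0.0068]
[325.1 215.2] [322 213   7   5  28] [ 0.5299 -0.0451]
[302.1 221.3] [301 220   3   4   7] [ 0.4578 -0.0232]
[ 0.50557966 -0.00287567]
```

View pics/w5.png

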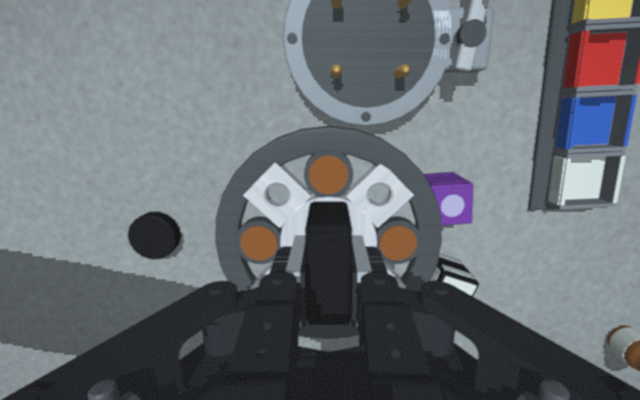

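```bash
python3 - <<'E'
from h import *
f=np.load("w5.npy",allow_pickle=True).item(); t=np.array([.4546,-.1086,.1548])
z=t[2]-.0168+.008
for ce,s,_ in blobs(f,'brass',15):
    print(ce.round(1),s,(ray(f,*ce,z)-t)[:2].round(4),ray(f,*ce,.04)[:2].round(4))
E
```

```text
[336.2   2.9] [333   0   7   7  33] [0.0009 0.1079] [0.4573 0.0265]
[402.6   2.6] [399   0  10   7  47] [0.0274 0.1083] [0.5026 0.0272]
[602.    8.5] [572   0  60  22 721] [0.1075 0.1072] [0.6394 0.0252]
[335.9  70.4] [332  65   9  12  81] [0.0012 0.0825] [ 0.4579 -0.0168]
[402.1  70.3] [395  65  14  12 103] [0.029  0.0829] [ 0.5053 -0.0162]
[328.1 174.4] [ 309  156   39   38 1138] [-0.0015  0.0379] [ 0.4532 -0.093 ]
[258.4 242.7] [241 226  36  34 968] [-0.0348  0.0039] [ 0.3965 -0.1511]
[397.7 242.6] [380 226  36  34 967] [0.0324 0.0048] [ 0.5112 -0.1496]
[612.9 331.8] [609 328  10   9  16] [ 0.1481 -0.044 ] [ 0.7087 -0.2329]
[633.7 354.9] [626 341  14  28 289] [ 0.1626 -0.0583] [ 0.7335 -0.2572]
```

Emit:
play_rows --series '[[[0.01,0.007,-0.02,0,0,0,0],[0.01,0.007,-0.02,0,0,0,0],[0.009,0.007,-0.02,0,0,0,0],[0,0,-0.02,0,0,0,0],[0,0,0,0,0,0,0],[0,0,0,0,0,0,0],[0,0,0,0,0,0,0]]]'

```text
time: 13.05
tool_pos: [0.4847, -0.0897, 0.0764]
tool_rot: [0.001, 0.705, 0.709, 0.0]
contact_force: [0.0, 0.3, -2.6]
gripper_width: 0.202
grasp_force: 59.0
```

```bash
python3 - <<'E'
from h import *
t=manip.state()["tool_pos"]; print(t,yaw())
f=manip.grab_frame("wrist"); cv2.imwrite("pics/w6.png",f["frame"])
z=t[2]-.0168+.008
for ce,s,_ in blobs(f,'brass',15):
    print(ce.round(1),s,'wh',(ray(f,*ce,z)-t)[:2].round(4),'st',(ray(f,*ce,.046)-t)[:2].round(4))
E
```

```text
[ 0.48472214 -0.08972826  0.07635758] 0.3214516232774496
[624.5   8.9] [609   0  31  22 354] wh [0.117  0.1048] st [0.1341 0.1101]
[279.6  91.1] [272  84  17  15 185] wh [-0.0227  0.0724] st [-0.0256  0.073 ]
[373.2  90.8] [365  84  17  15 190] wh [0.0173 0.0728] st [0.0201 0.0734]
[328.2 174.4] [ 309  156   39   38 1138] wh [-0.0017  0.0363] st [-0.0016  0.0317]
[258.4 242.7] [241 226  36  34 967] wh [-0.0351  0.0024] st [-0.0399 -0.0071]
[397.7 242.6] [380 226  36  34 962] wh [0.0321 0.0028] st [ 0.0371 -0.0066]
```

View pics/w6.png

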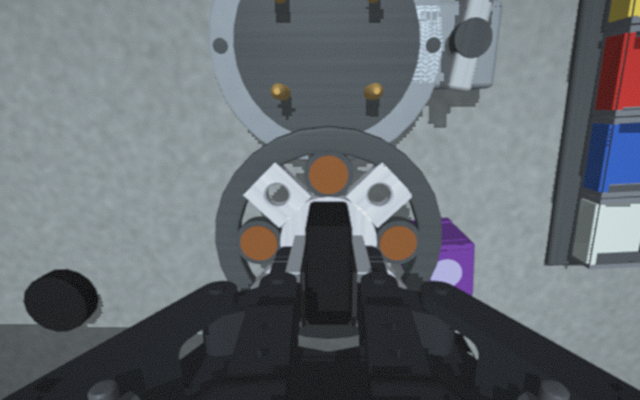

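Front studs are at (280,91) and (373,91), with the wheel windows at (328,174), (258,243) and (398,243). That makes the wheel-to-mount shift (-0.001, +0.095).

Emit:
play_rows --series '[[[0,0.025,0.003,0,0,0,0],[-0.001,0.025,0,0,0,0,0],[0,0.025,0,0,0,0,0],[0,0.02,0,0,0,0,0],[0,0,0,0,0,0,0],[0,0,-0.003,0,0,0,0],[0,0,-0.004,0,0,0,0],[0,0,-0.004,0,0,0,0],[0,0,-0.002,0,0,0,0],[0,0,0,0,0,0,0]]]'

```text
time: 14.1
tool_pos: [0.4826, 0.0057, 0.0642]
tool_rot: [-0.001, 0.705, 0.709, -0.0]
contact_force: [0.1, 0.1, -2.8]
gripper_width: 0.201
grasp_force: 59.1
```

Emit:
play_rows --series '[[[0,0,-0.002,0,0,0,0],[0,0,-0.002,0,0,0,0],[0,0,0,0,0,0,0]]]'

```text
time: 14.4
tool_pos: [0.4828, 0.0061, 0.0606]
tool_rot: [-0.0, 0.705, 0.709, -0.0]
contact_force: [-0.2, -0.8, -2.6]
gripper_width: 0.2
grasp_force: 59.1
```

```bash
python3 - <<'E'
from h import *
s=manip.state();print(s["tool_pos"],yaw(),s["ft_torque"])
for n in("scene","side"):
    g=manip.grab_frame(n); c=proj(g,(.484,.008,.04)).astype(int)
    cv2.imwrite(f"pics/{n}7.png",cv2.resize(g["frame"][c[1]-35:c[1]+40,c[0]-50:c[0]+50],(800,600),interpolation=2))
i=[cv2.imread(f"pics/{n}7.png") for n in("scene","side")]; cv2.imwrite("pics/c7.png",cv2.resize(np.hstack(i),(800,300)))
E
```

```text
[0.48283176 0.00612626 0.0605988 ] 0.37796741641717324 [ 0.01277646 -0.00573235 -0.0064386 ]
```

View pics/c7.png

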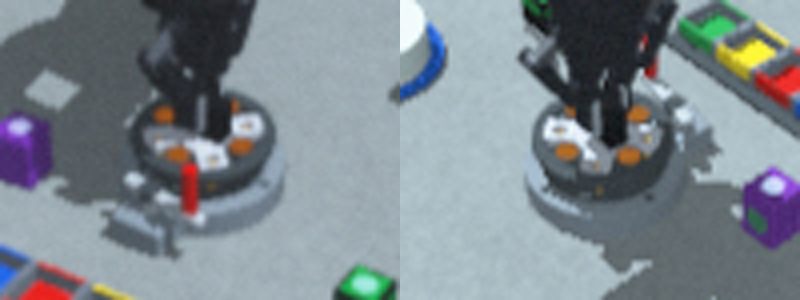

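The crops show the stud tips inside the holes and no contact force, so I'll continue down.

Emit:
play_rows --series '[[[0,0,-0.003,0,0,0,0],[0,0,-0.003,0,0,0,0],[0,0,-0.003,0,0,0,0],[0,0,-0.003,0,0,0,0],[0,0,-0.003,0,0,0,0],[0,0,-0.003,0,0,0,0],[0,0,-0.001,0,0,0,0],[0,0,-0.001,0,0,0,0],[0,0,0,0,0,0,0],[0,0,0,0,0,0,0]]]'

```text
time: 15.5
tool_pos: [0.4832, 0.0061, 0.0411]
tool_rot: [0.0, 0.705, 0.709, 0.0]
contact_force: [-0.1, -0.0, -1.7]
gripper_width: 0.195
grasp_force: 59.2
```

Emit:
play_rows --series '[[[0,0,-0.001,0,0,0,0],[0,0,-0.001,0,0,0,0],[0,0,0,0,0,0,0]]]'

```text
time: 15.8
tool_pos: [0.4836, 0.0061, 0.0408]
tool_rot: [0.0, 0.705, 0.71, -0.0]
contact_force: [-6.2, 1.0, 9.2]
gripper_width: 0.197
grasp_force: 60.9
```

Emit:
play_rows --series '[[[0,0,0,0,0,0,0.2],[0,0,0,0,0,0,0.3],[0,0,0,0,0,0,0.5],[0,0,0,0,0,0,0.5],[0,0,0.02,0,0,0,0.5],[0,0,0.04,0,0,0,0.5],[0,0,0.04,0,0,0,0.3],[0,0,0.04,0,0,0,0.1],[0.01,0,0.01,0,0,0,0],[0.01,0,0,0,0,0,0]]]'

```text
time: 16.8
tool_pos: [0.505, 0.0059, 0.192]
tool_rot: [0.002, 0.705, 0.709, 0.002]
contact_force: [0.3, -0.3, 1.4]
gripper_width: -0.005
grasp_force: 0.0
```

The wheel bottomed with 9 N at the expected height, so it is home. Next I'll go loosely around the latch pin and carry it along its arc.

Emit:
play_rows --series '[[[0.018,0.015,0,0,0,-4,0.4],[0.018,0.014,0,0,0,0,0.4],[0.016,0.014,0,0,0,0,0.4],[0,0,-0.03,0,0,0,0.4],[0,0,-0.03,0,0,0,0.4],[0,0,-0.03,0,0,0,0.4],[0,0,-0.03,0,0,0,0.4],[0,0,-0.015,0,0,0,0.4],[0,0,0,0,0,0,0.3],[0,0,0,0,0,0,0.22]]]'

```text
time: 17.8
tool_pos: [0.5554, 0.0491, 0.054]
tool_rot: [0.0, 0.729, 0.684, 0.0]
contact_force: [-0.8, 0.2, 0.7]
gripper_width: 0.22
grasp_force: 0.0
```

Emit:
play_rows --series '[[[0,0,0,0,0,0,0.22],[0,0,0,0,0,0,0.22]]]'

```text
time: 18.0
tool_pos: [0.5564, 0.049, 0.0558]
tool_rot: [0.001, 0.729, 0.684, 0.001]
contact_force: [0.2, -0.7, -0.3]
gripper_width: 0.221
grasp_force: 0.0
```

```bash
python3 - <<'E'
from h import *
s=manip.state();print(s["tool_pos"],yaw(),s["contact_force"])
g=manip.grab_frame("scene"); i=[]
i.append(cv2.resize(g["frame"][170:245,276:376],(400,300),interpolation=2))
g=manip.grab_frame("wrist"); i.append(cv2.resize(g["frame"],(400,300),interpolation=3))
cv2.imwrite("pics/c8.png",np.hstack(i))
E
```

```text
[0.55638305 0.04904368 0.05580782] -3.621527880490953 [ 0.15569402 -0.73448968 -0.33816474]
```

View pics/c8.png

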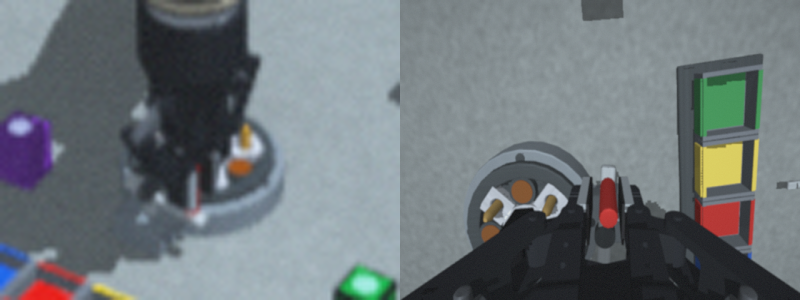

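The red pin is between the pads at (608,205) and the wheel is seated with its studs protruding. Swinging the latch.

Emit:
play_rows --series '[[[0.0055,-0.0008,0,0,0,-8,0.22],[0.0054,-0.0015,0,0,0,-8,0.22],[0.0051,-0.0023,0,0,0,-8,0.22],[0.0047,-0.0029,0,0,0,-8,0.22],[0.0043,-0.0036,0,0,0,-8,0.22],[0.0037,-0.0042,0,0,0,-8,0.22],[0.0031,-0.0046,0,0,0,-8,0.22],[0.0025,-0.005,0,0,0,-8,0.22],[0.0017,-0.0053,0,0,0,-8,0.22],[0.001,-0.0055,0,0,0,-8,0.22]]]'

```text
time: 19.1
tool_pos: [0.5929, 0.0141, 0.0547]
tool_rot: [-0.001, 0.999, 0.053, 0.001]
contact_force: [2.0, 3.7, -1.2]
gripper_width: 0.219
grasp_force: 1.4
```

Emit:
play_rows --series '[[[0.0002,-0.0056,0,0,0,-4,0.22],[0,-0.003,0,0,0,0,0.22],[0,0,0,0,0,0,0.22]]]'

```text
time: 19.4
tool_pos: [0.5929, 0.005, 0.0548]
tool_rot: [-0.0, 1.0, 0.021, 0.001]
contact_force: [1.2, 1.8, 0.9]
gripper_width: 0.217
grasp_force: 1.3
```

Emit:
play_rows --series '[[[0,-0.001,0,0,0,0,0.22],[0,-0.001,0,0,0,0,0.22],[0,0,0,0,0,0,0.22]]]'

```text
time: 19.7
tool_pos: [0.5929, 0.0048, 0.0547]
tool_rot: [-0.002, 1.0, 0.021, 0.001]
contact_force: [3.0, 9.6, 1.7]
gripper_width: 0.216
grasp_force: 4.2
```

Emit:
play_rows --series '[[[0,-0.001,0,0,0,0,0.22],[0,0,0,0,0,0,0.22]]]'

```text
time: 19.9
tool_pos: [0.5929, 0.0048, 0.0547]
tool_rot: [-0.003, 1.0, 0.021, 0.001]
contact_force: [2.7, 10.9, 2.7]
gripper_width: 0.218
grasp_force: 5.7
```

The latch is at its hard stop. Backing off and going to look at the green, yellow and red blocks.

Emit:
play_rows --series '[[[0,0.003,0,0,0,0,0.3],[0,0.002,0,0,0,0,0.4],[0,0,0.02,0,0,0,0.4],[0,0,0.04,0,0,0,0.4],[0,0.01,0.04,0,0,8,0.6],[0,0.02,0.04,0,0,8,0.8],[0,0.03,0.03,0,0,8,1],[0,0.03,0.02,0,0,8,1],[0,0.03,0.02,0,0,8,1],[0,0.03,0.02,0,0,8,1]]]'

```text
time: 20.9
tool_pos: [0.5919, 0.1573, 0.2846]
tool_rot: [0.0, 0.904, 0.428, -0.0]
contact_force: [1.2, -0.2, 0.0]
gripper_width: 0.996
grasp_force: 0.0
```

Emit:
play_rows --series '[[[0,0.03,0,0,0,8,1],[0,0.03,0,0,0,8,1],[0,0.03,0,0,0,8,1],[0,0.02,0,0,0,8,1],[0,0,0,0,0,8,1],[0,0,0,0,0,0,1],[0,0,0,0,0,0,1],[0,0,0,0,0,0,1]]]'

```text
time: 21.7
tool_pos: [0.5923, 0.2661, 0.2838]
tool_rot: [0.0, 0.706, 0.708, -0.0]
contact_force: [1.0, -0.1, -0.5]
gripper_width: 1.001
grasp_force: 0.0
```

```bash
python3 - <<'E'
from h import *
print(manip.state()["tool_pos"],yaw())
f=manip.grab_frame("wrist"); np.save("w9.npy",f,allow_pickle=True); cv2.imwrite("pics/w9.png",f["frame"])
for c in ('green','yellow','red'):
    for ce,s,m in blobs(f,c,150):
        p=cv2.convexHull(np.argwhere(m)[:,::-1].astype(np.float32))
        q=cv2.boxPoints(cv2.minAreaRect(p)); W=np.array([ray(f,*a,.046)[:2] for a in q]); e=np.diff(np.vstack([W,W[:1]]),axis=0)
        print(c,ce.round(1),s,W.mean(0).round(4),np.hypot(*e.T)[:2].round(4),np.degrees(np.arctan2(e[0,1],e[0,0])).round(1)%90)
E
```

```text
[0.59230159 0.26611526 0.28377346] 0.22498833529921006
green [299.2 222.1] [287 211  26  24 413] [0.5566 0.1945] [0.0297 0.0293] 0.3
green [376.4 285.5] [361 275  33  27 661] [0.6537 0.1069] [0.0409 0.0361] 3.8
yellow [272.1 105.8] [255  88  36  37 489] [0.5291 0.3296] [0.0294 0.0299] 52.5
yellow [376.9 316.1] [362 307  31  25 543] [0.6561 0.0614] [0.0389 0.0355] 3.4
red [386.8 149.9] [374 137  27  27 385] [0.6571 0.282 ] [0.0291 0.0294] 0.3
red [379.5 341. ] [364 337  30  12 215] [0.6591 0.0247] [0.0386 0.0174] 0.3
```

View pics/w9.png

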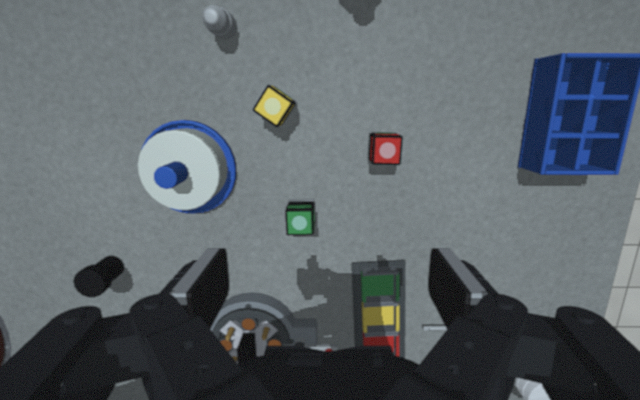

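The view shows green (299,222), yellow (272,106, rotated about 52°) and red (387,150), with the cover standing in the dish at (180,165). The objective at (217,20) is left alone. Taking green first.

Emit:
play_rows --series '[[[-0.009,-0.018,-0.03,0,0,0,1],[-0.009,-0.018,-0.03,0,0,0,1],[-0.008,-0.018,-0.03,0,0,0,1],[-0.008,-0.018,-0.03,0,0,0,1],[0,0,-0.04,0,0,0,1],[0,0,-0.04,0,0,0,1],[0,0,-0.03,0,0,0,0.9],[0,0,-0.02,0,0,0,0.8],[0,0,-0.015,0,0,0,0.7],[0,0,0,0,0,0,0.6]]]'

```text
time: 22.75
tool_pos: [0.5566, 0.1941, 0.0166]
tool_rot: [-0.001, 0.705, 0.709, -0.002]
contact_force: [-0.4, 0.5, -0.1]
gripper_width: 0.599
grasp_force: 0.0
```

Emit:
play_rows --series '[[[0,0,0,0,0,0,0.5],[0,0,0,0,0,0,0.3],[0,0,0,0,0,0,0.1],[0,0,0,0,0,0,0],[0,0,0,0,0,0,0],[0,0,0,0,0,0,0],[0,0,0.01,0,0,0,0],[0,0,0.03,0,0,0,0],[0,0,0.03,0,0,0,0],[0,0,0.03,0,0,0,0]]]'

```text
time: 23.75
tool_pos: [0.5573, 0.1947, 0.1195]
tool_rot: [-0.0, 0.705, 0.709, -0.001]
contact_force: [-0.2, -0.3, -2.3]
gripper_width: 0.387
grasp_force: 60.5
```

Emit:
play_rows --series '[[[0.02,-0.03,0,0,0,1,0],[0.02,-0.035,0,0,0,1,0],[0.02,-0.035,0,0,0,1,0],[0.02,-0.035,0,0,0,0.5,0],[0.02,-0.03,0,0,0,0,0],[0,0,0,0,0,0,0],[0,0,0,0,0,0,0],[0,0,0,0,0,0,0]]]'

```text
time: 24.55
tool_pos: [0.6574, 0.0306, 0.1185]
tool_rot: [-0.001, 0.683, 0.731, -0.0]
contact_force: [0.1, 0.3, -2.1]
gripper_width: 0.384
grasp_force: 60.7
```

```bash
python3 - <<'E'
from h import *
t=manip.state()["tool_pos"];print(t,yaw())
f=manip.grab_frame("wrist"); np.save("w10.npy",f,allow_pickle=True); cv2.imwrite("pics/w10.png",f["frame"])
for c in ('green','yellow'):
    for ce,s,m in blobs(f,c,100):
        q=cv2.boxPoints(cv2.minAreaRect(cv2.convexHull(np.argwhere(m)[:,::-1].astype(np.float32))))
        for z in(.009,.024,t[2]+.027):
            W=np.array([ray(f,*a,z)[:2] for a in q]); print(c,z.__round__(3),s,W.mean(0).round(4),W.round(4).tolist())
E
```

```text
[0.65738879 0.03055814 0.11847327] 3.9105519979451167
green 0.009 [307  82   7  60 417] [0.6384 0.0905] [[0.6351, 0.1111], [0.6394, 0.1114], [0.6417, 0.0699], [0.6373, 0.0696]]
green 0.024 [307  82   7  60 417] [0.6392 0.091 ] [[0.6361, 0.1103], [0.6401, 0.1106], [0.6423, 0.0716], [0.6381, 0.0713]]
green 0.145 [307  82   7  60 417] [0.6455 0.0948] [[0.644, 0.1042], [0.646, 0.1043], [0.6471, 0.0854], [0.645, 0.0853]]
green 0.009 [372  83   9  60 424] [0.6862 0.0931] [[0.6849, 0.0722], [0.6823, 0.1139], [0.6874, 0.114], [0.6902, 0.0724]]
green 0.024 [372  83   9  60 424] [0.6841 0.0934] [[0.6829, 0.0738], [0.6805, 0.1129], [0.6853, 0.1131], [0.6879, 0.0739]]
green 0.145 [372  83   9  60 424] [0.6673 0.096 ] [[0.6667, 0.0865], [0.6655, 0.1055], [0.6679, 0.1055], [0.6691, 0.0866]]
green 0.009 [ 316   84   55   56 2902] [0.6623 0.0922] [[0.6439, 0.0715], [0.6416, 0.1102], [0.6798, 0.1128], [0.6838, 0.0743]]
green 0.024 [ 316   84   55   56 2902] [0.6616 0.0926] [[0.6443, 0.0731], [0.6422, 0.1095], [0.6781, 0.112], [0.6818, 0.0758]]
green 0.145 [ 316   84   55   56 2902] [0.6564 0.0956] [[
[... 1247 characters left out ...]
0.0438] [[0.6467, 0.0245], [0.6445, 0.0604], [0.6819, 0.063], [0.6855, 0.0272]]
yellow 0.024 [ 316  154   51   47 2342] [0.6639 0.0471] [[0.647, 0.029], [0.645, 0.0627], [0.6801, 0.0651], [0.6835, 0.0315]]
yellow 0.145 [ 316  154   51   47 2342] [0.6575 0.0735] [[0.6493, 0.0648], [0.6483, 0.0811], [0.6654, 0.0823], [0.667, 0.066]]
yellow 0.009 [369 154   9  54 333] [0.6892 0.0427] [[0.688, 0.0218], [0.6857, 0.0635], [0.6904, 0.0636], [0.6929, 0.0219]]
yellow 0.024 [369 154   9  54 333] [0.687 0.046] [[0.6858, 0.0264], [0.6836, 0.0656], [0.688, 0.0657], [0.6904, 0.0265]]
yellow 0.145 [369 154   9  54 333] [0.6687 0.073 ] [[0.6681, 0.0635], [0.6671, 0.0825], [0.6692, 0.0826], [0.6704, 0.0636]]
```

View pics/w10.png

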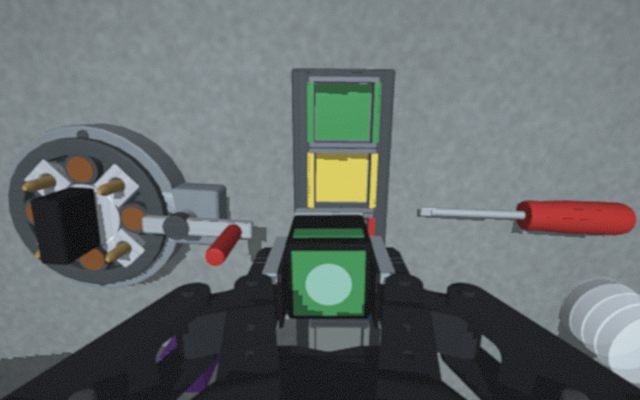

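The latch is closed over the rim. The rack's green slot at (344,113) measures (0.6637,0.0922) after the camera offset, and the row yaw is 3.8°. Placing green.

Emit:
play_rows --series '[[[0.003,0.03,0,0,0,0,0],[0.0033,0.031,0,0,0,0,0],[0,0,-0.02,0,0,0,0],[0,0,-0.03,0,0,0,0],[0,0,-0.015,0,0,0,0],[0,0,-0.008,0,0,0,0],[0,0,-0.006,0,0,0,0],[0,0,-0.006,0,0,0,0],[0,0,-0.004,0,0,0,0],[0,0,-0.001,0,0,0,0]]]'

```text
time: 25.6
tool_pos: [0.6652, 0.0907, 0.0299]
tool_rot: [0.0, 0.683, 0.731, 0.0]
contact_force: [-2.2, -0.2, 3.2]
gripper_width: 0.386
grasp_force: 61.0
```

Emit:
play_rows --series '[[[0,0,-0.001,0,0,0,0],[0,0,0,0,0,0,0]]]'

```text
time: 25.8
tool_pos: [0.6653, 0.0907, 0.0299]
tool_rot: [0.001, 0.683, 0.731, 0.0]
contact_force: [-2.9, -0.6, 4.3]
gripper_width: 0.387
grasp_force: 61.4
```

Emit:
play_rows --series '[[[0,0,-0.001,0,0,0,0],[0,0,0,0,0,0,0]]]'

```text
time: 26.0
tool_pos: [0.6654, 0.0907, 0.0299]
tool_rot: [0.0, 0.683, 0.731, 0.0]
contact_force: [-4.3, -1.0, 10.0]
gripper_width: 0.385
grasp_force: 62.0
```

Emit:
play_rows --series '[[[0,0,0.001,0,0,0,0.4],[0,0,0,0,0,0,0.5],[0,0,0,0,0,0,0.6],[0,0,0,0,0,0,0.6],[0,0,0.02,0,0,0,0.6],[0,0,0.04,0,0,0,0.7],[0,0.02,0.05,0,0,0,1],[0,0.035,0.04,0,0,0,1],[0,0.035,0.02,0,0,-2,1],[0,0.035,0,0,0,-2,1]]]'

```text
time: 27.0
tool_pos: [0.667, 0.2139, 0.198]
tool_rot: [0.002, 0.709, 0.706, 0.004]
contact_force: [0.3, -0.5, 0.7]
gripper_width: 0.999
grasp_force: 0.0
```

Emit:
play_rows --series '[[[0,0.03,0,0,0,0,1],[0,0,0,0,0,0,1],[0,0,0,0,0,0,1],[0,0,0,0,0,0,1]]]'

```text
time: 27.4
tool_pos: [0.6645, 0.2414, 0.1915]
tool_rot: [-0.0, 0.708, 0.706, -0.0]
contact_force: [0.5, -0.5, -1.0]
gripper_width: 1.0
grasp_force: 0.0
```

```bash
cat >> h.py <<'E'
def tops(f,cs,z=.046,amin=100):
    for c in cs:
        for ce,s,m in blobs(f,c,amin):
            p=cv2.convexHull(np.argwhere(m)[:,::-1].astype(np.float32))
            W=np.array([ray(f,*a,z)[:2] for a in p[:,0]],np.float32); r=cv2.minAreaRect(W*1000)
            if 20<min(r[1]) and max(r[1])<50: print(c,ce.round(),np.round(r[0],1),np.round(r[1],1),round(r[2]%90,1))
E
python3 - <<'E'
from h import *
print(manip.state()["tool_pos"],yaw())
f=manip.grab_frame("wrist"); np.save("w11.npy",f,allow_pickle=True)
tops(f,('yellow','red','green')); print('z55');tops(f,('green',),.055)
g=manip.grab_frame("side"); c=proj(g,(.664,.092,.04)).astype(int)
i=cv2.resize(g["frame"][c[1]-30:c[1]+45,c[0]-50:c[0]+50],(400,300),interpolation=2)
g=manip.grab_frame("scene"); c=proj(g,(.664,.092,.04)).astype(int)
j=cv2.resize(g["frame"][c[1]-30:c[1]+45,c[0]-50:c[0]+50],(400,300),interpolation=2)
cv2.imwrite("pics/c11.png",np.hstack([i,j]))
E
```

```text
[0.66447107 0.24136752 0.19145318] -0.16541301260920696
yellow [163.  76.] [529.5 329.5] [29.5 29.4] 55.6
red [321. 135.] [657.5 281.9] [29.1 28.2] 88.8
green [330. 334.] [664.1  83.9] [29.7 30.1] 4.4
z55
green [330. 334.] [664.1  91. ] [28.7 29.1] 4.4
```

View pics/c11.png

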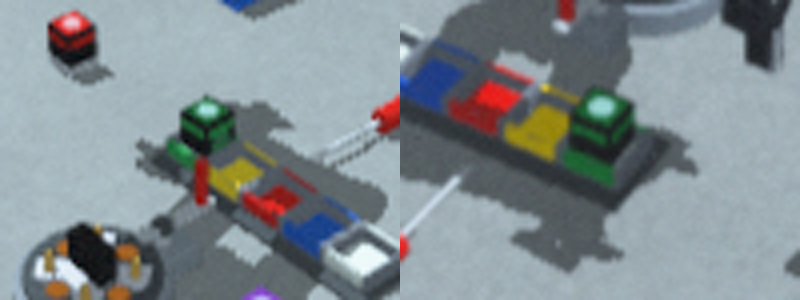

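Both crops show the green block upright in the green slot. Red next, measured at (0.659,0.282) with yaw -1°.

Emit:
play_rows --series '[[[-0.003,0.02,-0.03,0,0,-1,1],[-0.0025,0.0206,-0.03,0,0,0,1],[0,0,-0.04,0,0,0,1],[0,0,-0.03,0,0,0,0.9],[0,0,-0.025,0,0,0,0.8],[0,0,-0.019,0,0,0,0.7],[0,0,0,0,0,0,0.6],[0,0,0,0,0,0,0.5],[0,0,0,0,0,0,0.3],[0,0,0,0,0,0,0]]]'

```text
time: 28.55
tool_pos: [0.6605, 0.2833, 0.0203]
tool_rot: [0.001, 0.714, 0.7, 0.002]
contact_force: [1.5, 0.4, 7.7]
gripper_width: 0.388
grasp_force: 62.6
```

Emit:
play_rows --series '[[[0,0,0,0,0,0,0],[0,0,0,0,0,0,0],[0,0,0,0,0,0,0],[0,0,0,0,0,0,0],[0,0,0.01,0,0,0,0],[0,0,0.03,0,0,0,0],[0,0,0.03,0,0,0,0],[0,0,0.03,0,0,0,0],[0,-0.02,0.03,0,0,1,0],[0,-0.03,0,0,0,1,0]]]'

```text
time: 29.55
tool_pos: [0.6615, 0.2346, 0.1546]
tool_rot: [0.002, 0.7, 0.714, 0.004]
contact_force: [0.4, 0.7, -0.4]
gripper_width: 0.385
grasp_force: 61.4
```

Emit:
play_rows --series '[[[0,-0.04,0,0,0,1,0],[0,-0.04,0,0,0,1,0],[0.004,-0.04,0,0,0,1,0],[0.004,-0.04,0,0,0,0,0],[0.004,-0.04,0,0,0,0,0],[0,-0.035,0,0,0,0,0],[0,0,0,0,0,0,0],[0,0,0,0,0,0,0]]]'

```text
time: 30.35
tool_pos: [0.6705, -0.0026, 0.1476]
tool_rot: [-0.001, 0.683, 0.73, -0.0]
contact_force: [0.4, -0.7, -1.5]
gripper_width: 0.387
grasp_force: 61.4
```

```bash
python3 - <<'E'
from h import *
t=manip.state()["tool_pos"];print(t,yaw())
f=manip.grab_frame("wrist"); cv2.imwrite("pics/w12.png",f["frame"])
for c in('red','yellow'):
  for ce,s,m in blobs(f,c,100):
    print(c,ce.round(),s,'block',(ray(f,*ce,t[2]+.027)-t)[:2].round(4),'slot',ray(f,*ce,.009)[:2].round(4),'plate',ray(f,*ce,.02)[:2].round(4))
E
```

```text
[ 0.67053006 -0.00255719  0.1475921 ] 3.7870658563858735
red [547. 166.] [ 493  152  107   30 2780] block [0.0709 0.0516] slot [0.8526 0.0256] plate [0.8452 0.0272]
red [299. 188.] [297 166   5  43 195] block [-0.0143  0.0383] slot [ 0.6439 -0.007 ] plate [ 0.6448 -0.0042]
red [326. 186.] [ 305  166   44   41 1732] block [-0.0046  0.0394] slot [ 0.6676 -0.0043] plate [ 0.6674 -0.0016]
red [354. 187.] [352 167   5  42 185] block [0.005  0.0398] slot [ 0.6912 -0.0034] plate [ 0.6902 -0.0007]
red [215. 182.] [200 169  32  27 483] block [-0.0437  0.0384] slot [ 0.5719 -0.0068] plate [ 0.5756 -0.004 ]
red [328. 235.] [293 230  71  10 626] block [-0.0029  0.0212] slot [ 0.6718 -0.0488] plate [ 0.6716 -0.0444]
red [328. 283.] [ 291  252   76   66 3068] block [-0.0014  0.0017] slot [ 0.6755 -0.0968] plate [ 0.675  -0.0904]
yellow [298. 128.] [295 104   7  52 279] block [-0.0155  0.0587] slot [0.6409 0.0429] plate [0.6418 0.0438]
yellow [327. 128.] [ 303  105   48   48 2194] block [-0.0059  0.0595] slot [0.6645 0.0448] plate [0.6645 0.0456]
yellow [356. 130.] [353 105   7  51 280] block [0.0039 0.0596] slot [0.6884 0.045 ] plate [0.6875 0.0458]
```

Emit:
play_rows --series '[[[-0.0008,-0.002,-0.03,0,0,0,0],[0,0,-0.03,0,0,0,0],[0,0,-0.03,0,0,0,0],[0,0,-0.008,0,0,0,0],[0,0,-0.006,0,0,0,0],[0,0,-0.006,0,0,0,0],[0,0,-0.005,0,0,0,0],[0,0,-0.003,0,0,0,0],[0,0,-0.002,0,0,0,0],[0,0,0,0,0,0,0]]]'

```text
time: 31.4
tool_pos: [0.671, -0.0042, 0.0293]
tool_rot: [0.001, 0.683, 0.731, 0.0]
contact_force: [-1.6, 0.1, 4.3]
gripper_width: 0.388
grasp_force: 61.7
```

Emit:
play_rows --series '[[[0,0,0.001,0,0,0,0.4],[0,0,0,0,0,0,0.5],[0,0,0,0,0,0,0.6],[0,0,0,0,0,0,0.6],[0,0,0.02,0,0,0,0.6],[0,0,0.04,0,0,0,0.7],[0,0.01,0.04,0,0,0,1],[-0.01,0.035,0.04,0,0,-1,1],[-0.015,0.04,0.02,0,0,-1,1],[-0.015,0.04,0,0,0,-1,1]]]'

```text
time: 32.4
tool_pos: [0.6332, 0.1193, 0.1916]
tool_rot: [0.003, 0.702, 0.712, 0.003]
contact_force: [0.7, 0.8, 1.5]
gripper_width: 0.999
grasp_force: 0.0
```

Emit:
play_rows --series '[[[-0.02,0.04,0,0,0,0,1],[-0.02,0.04,0,0,0,0,1],[-0.02,0.04,0,0,0,0,1],[-0.02,0.03,0,0,0,0,1],[-0.02,0.02,0,0,0,0,1],[0,0,0,0,0,0,1],[0,0,0,0,0,0,1],[0,0,0,0,0,0,1]]]'

```text
time: 33.2
tool_pos: [0.5316, 0.2876, 0.186]
tool_rot: [0.0, 0.702, 0.712, 0.0]
contact_force: [-0.2, 0.0, -0.7]
gripper_width: 1.0
grasp_force: 0.0
```

```bash
python3 - <<'E'
from h import *
print(manip.state()["tool_pos"],yaw())
f=manip.grab_frame("wrist")
tops(f,('yellow','red','green')); print('z55');tops(f,('green','red'),.055)
g=manip.grab_frame("side"); 
for ce,s,m in blobs(g,'red',20): 
    if abs(ce-proj(g,(.67,-.004,.05))).max()<20: print('side red',ce,s,ray(g,*ce,.055))
E
```

```text
[0.53156021 0.28763422 0.18599614] 0.8315616802093185
yellow [328. 134.] [529.  329.8] [29.4 29.5] 55.4
z55
side red [351.75925926 188.83333333] [346 183  12  11  54] [ 0.66455267 -0.01497482  0.055     ]
side red [330.86666667 190.53333333] [330 185   3  12  30] [0.60549024 0.02057031 0.055     ]
side red [345.44444444 197.88888889] [342 195   8   7  27] [ 0.61878877 -0.03696676  0.055     ]
```

Emit:
play_rows --series '[[[-0.001,0.02,-0.02,0,0,-7.1,1],[0,0.0222,-0.02,0,0,-7.1,1],[0,0,-0.03,0,0,-7.1,1],[0,0,-0.01,0,0,-7.1,1],[0,0,-0.01,0,0,-7,0.9],[0,0,-0.03,0,0,0,0.8],[0,0,-0.025,0,0,0,0.7],[0,0,-0.015,0,0,0,0.7],[0,0,-0.008,0,0,0,0.6],[0,0,0,0,0,0,0.6]]]'

```text
time: 34.3
tool_pos: [0.5297, 0.3299, 0.017]
tool_rot: [-0.0, 0.885, 0.465, -0.001]
contact_force: [0.2, -0.1, 0.7]
gripper_width: 0.598
grasp_force: 0.0
```

Emit:
play_rows --series '[[[0,0,0,0,0,0,0.5],[0,0,0,0,0,0,0.3],[0,0,0,0,0,0,0],[0,0,0,0,0,0,0],[0,0,0,0,0,0,0],[0,0,0,0,0,0,0],[0,0,0,0,0,0,0]]]'

```text
time: 35.0
tool_pos: [0.5313, 0.3311, 0.0198]
tool_rot: [0.0, 0.885, 0.465, 0.002]
contact_force: [-0.1, -0.3, 5.8]
gripper_width: 0.381
grasp_force: 60.6
```

Emit:
play_rows --series '[[[0,0,0.01,0,0,0,0],[0,0,0.03,0,0,0,0],[0,0,0.03,0,0,0,0],[0,0,0.03,0,0,0,0],[0.01,-0.03,0.03,0,0,6.4,0],[0.02,-0.04,0,0,0,6.4,0],[0.02,-0.04,0,0,0,6.4,0],[0.02,-0.04,0,0,0,6.4,0],[0.02,-0.04,0,0,0,6.4,0],[0.02,-0.04,0,0,0,6.4,0]]]'

```text
time: 36.0
tool_pos: [0.6397, 0.0989, 0.1474]
tool_rot: [-0.001, 0.681, 0.732, -0.001]
contact_force: [-0.2, 1.0, -1.6]
gripper_width: 0.385
grasp_force: 60.1
```

Emit:
play_rows --series '[[[0.02,-0.035,0,0,0,0,0],[0.008,-0.02,0,0,0,0,0],[0,0,0,0,0,0,0],[0,0,0,0,0,0,0],[0,0,0,0,0,0,0]]]'

```text
time: 36.5
tool_pos: [0.6672, 0.0468, 0.1476]
tool_rot: [-0.001, 0.682, 0.731, -0.0]
contact_force: [0.4, -0.4, -1.6]
gripper_width: 0.384
grasp_force: 60.2
```

```bash
python3 - <<'E'
from h import *
s=manip.state();t=s["tool_pos"];print(t,yaw(),s["gripper_width"])
f=manip.grab_frame("wrist")
for ce,st,m in blobs(f,'yellow',100):
    print(ce.round(),st,'block',(ray(f,*ce,t[2]+.027)-t)[:2].round(4),'slot',ray(f,*ce,.009)[:2].round(4))
E
```

```text
[0.66716917 0.04681588 0.14759781] 3.9543934236515694 0.38430099779788934
[299. 188.] [297 167   6  43 234] block [-0.0142  0.038 ] slot [0.6411 0.0415]
[327. 188.] [ 305  167   45   42 1821] block [-0.0046  0.0389] slot [0.6645 0.0438]
[355. 189.] [352 168   7  42 216] block [0.0052 0.0392] slot [0.6885 0.0446]
[328. 236.] [292 231  73  10 676] block [-0.0028  0.0209] slot [ 6.689e-01 -3.000e-04]
[328. 284.] [ 290  253   77   66 3252] block [-0.0014  0.0012] slot [ 0.6724 -0.0486]
```

Emit:
play_rows --series '[[[0,-0.004,-0.03,0,0,0,0],[0,0,-0.03,0,0,0,0],[0,0,-0.03,0,0,0,0],[0,0,-0.008,0,0,0,0],[0,0,-0.006,0,0,0,0],[0,0,-0.006,0,0,0,0],[0,0,-0.005,0,0,0,0],[0,0,-0.004,0,0,0,0],[0,0,-0.002,0,0,0,0],[0,0,0,0,0,0,0]]]'

```text
time: 37.55
tool_pos: [0.6689, 0.0422, 0.0288]
tool_rot: [0.0, 0.683, 0.731, 0.001]
contact_force: [-1.5, 4.5, 5.2]
gripper_width: 0.386
grasp_force: 60.7
```

Emit:
play_rows --series '[[[0,0,0.001,0,0,0,0.4],[0,0,0,0,0,0,0.5],[0,0,0,0,0,0,0.6],[0,0,0,0,0,0,0.6],[0,0,0.02,0,0,0,0.6],[0,0,0.04,0,0,0,0.7],[0,-0.02,0.04,0,0,0,1],[-0.01,-0.04,0.04,0,0,-1,1],[-0.02,-0.04,0.02,0,0,-1,1],[-0.02,-0.04,0,0,0,-1,1]]]'

```text
time: 38.55
tool_pos: [0.6212, -0.0953, 0.1881]
tool_rot: [0.004, 0.702, 0.713, 0.002]
contact_force: [0.7, -0.8, -0.4]
gripper_width: 1.0
grasp_force: 0.0
```

Emit:
play_rows --series '[[[-0.02,-0.04,0,0,0,0,1],[-0.02,-0.04,0,0,0,0,1],[-0.01,-0.04,0,0,0,0,1],[0,-0.015,0,0,0,0,1],[0,0,0,0,0,0,1],[0,0,0,0,0,0,1],[0,0,0,0,0,0,1]]]'

```text
time: 39.25
tool_pos: [0.5697, -0.2269, 0.1826]
tool_rot: [-0.0, 0.701, 0.713, 0.0]
contact_force: [-0.7, 0.0, 0.2]
gripper_width: 1.003
grasp_force: 0.0
```

```bash
python3 - <<'E'
from h import *
R['white']=((0,0,150),(180,60,255))
print(manip.state()["tool_pos"],yaw())
f=manip.grab_frame("wrist"); np.save("w13.npy",f,allow_pickle=True)
p=proj(f,(.563,-.192,.046)); print(p)
tops(f,('white',),amin=200)
R['purple']=((125,80,40),(150,255,255)); tops(f,('purple',))
E
```

```text
[ 0.56974655 -0.22686049  0.18255989] 0.9811214128542163
[322.61707453 143.76304926]
white [451.  35.] [ 659.6 -104.8] [36.3 37.8] 2.9
white [320. 146.] [ 560.6 -194.2] [27.9 27.9] 72.1
white [550. 241.] [ 767.1 -274.8] [29.9 31.6] 11.8
white [231. 342.] [ 478.2 -386.2] [21.2 44.5] 31.1
purple [308.  45.] [ 550.8 -117.6] [33.5 36.5] 4.9
```

Emit:
play_rows --series '[[[-0.004,0.016,-0.02,0,0,-6.3,1],[-0.0035,0.0167,-0.02,0,0,-6.3,1],[0,0,-0.03,0,0,-6.3,1],[0,0,-0.03,0,0,0,0.9],[0,0,-0.025,0,0,0,0.8],[0,0,-0.02,0,0,0,0.7],[0,0,-0.015,0,0,0,0.7],[0,0,-0.005,0,0,0,0.6],[0,0,0,0,0,0,0.6],[0,0,0,0,0,0,0.5]]]'

```text
time: 40.3
tool_pos: [0.5627, -0.1958, 0.0189]
tool_rot: [0.001, 0.809, 0.588, 0.0]
contact_force: [1.1, 0.2, -0.4]
gripper_width: 0.496
grasp_force: 0.0
```

Emit:
play_rows --series '[[[0,0,0,0,0,0,0.4],[0,0,0,0,0,0,0.2],[0,0,0,0,0,0,0],[0,0,0,0,0,0,0],[0,0,0,0,0,0,0],[0,0,0,0,0,0,0]]]'

```text
time: 40.9
tool_pos: [0.5629, -0.1962, 0.0195]
tool_rot: [0.001, 0.809, 0.588, 0.001]
contact_force: [-0.7, 0.1, 6.1]
gripper_width: 0.39
grasp_force: 62.0
```

Emit:
play_rows --series '[[[0,0,0.01,0,0,0,0],[0,0,0.03,0,0,0,0],[0,0,0.03,0,0,0,0],[0,0,0.03,0,0,0,0],[0.014,0.009,0.03,0,0,5.4,0],[0.025,0.02,0,0,0,5.4,0],[0.025,0.025,0,0,0,5.4,0],[0.025,0.025,0,0,0,5.5,0],[0.025,0.02,0,0,0,0,0],[0,0,0,0,0,0,0]]]'

```text
time: 41.9
tool_pos: [0.6774, -0.0939, 0.1475]
tool_rot: [-0.0, 0.683, 0.731, 0.001]
contact_force: [-0.8, -0.4, -2.2]
gripper_width: 0.387
grasp_force: 61.4
```

Emit:
play_rows --series '[[[0,0,0,0,0,0,0],[0,0,0,0,0,0,0]]]'

```text
time: 42.1
tool_pos: [0.6749, -0.0972, 0.1474]
tool_rot: [-0.0, 0.684, 0.729, -0.0]
contact_force: [-0.7, 0.3, -1.4]
gripper_width: 0.383
grasp_force: 61.4
```

```bash
python3 - <<'E'
from h import *
R['white']=((0,0,150),(180,60,255))
s=manip.state();t=s["tool_pos"];print(t,yaw(),s["gripper_width"])
f=manip.grab_frame("wrist")
for c in('white','blue','red'):
  for ce,st,m in blobs(f,c,150,(280,60,380,330)):
    print(c,ce.round(),st,'block',(ray(f,*ce,t[2]+.027)-t)[:2].round(4),'slot',ray(f,*ce,.009)[:2].round(4))
E
```

```text
[ 0.67493461 -0.09715566  0.14738264] 3.642357266440248 0.38345569844099475
white [331.  67.] [319  60  26  18 399] block [-0.0054  0.0786] slot [ 0.6697 -0.0032]
white [300. 185.] [297 166   7  40 224] block [-0.0138  0.0392] slot [ 0.6492 -0.0997]
white [356. 186.] [353 167   7  39 234] block [0.0057 0.0403] slot [ 0.697  -0.0968]
white [328. 188.] [ 305  170   47   36 1618] block [-0.004  0.039] slot [ 0.6733 -0.1001]
white [330. 232.] [293 231  71   3 151] block [-0.0022  0.0223] slot [ 0.6776 -0.141 ]
white [330. 278.] [ 291  248   75   66 4500] block [-0.001   0.0037] slot [ 0.6805 -0.1867]
blue [299. 130.] [296 105   7  52 332] block [-0.0149  0.0582] slot [ 0.6466 -0.053 ]
blue [328. 130.] [ 304  106   49   49 2266] block [-0.0053  0.059 ] slot [ 0.6701 -0.0511]
blue [357. 131.] [354 106   8  52 326] block [0.0045 0.0591] slot [ 0.6942 -0.0509]
red [298.  76.] [296  60   6  34 171] block [-0.0159  0.0752] slot [ 0.6442 -0.0114]
red [331.  77.] [310  60  43  28 653] block [-0.0053  0.0758] slot [ 0.67 -0.01]
red [359.  76.] [355  60   7  34 163] block [0.0035 0.0765] slot [ 0.6915 -0.0082]
```

Emit:
play_rows --series '[[[0.001,-0.005,-0.03,0,0,0,0],[0,0,-0.03,0,0,0,0],[0,0,-0.03,0,0,0,0],[0,0,-0.008,0,0,0,0],[0,0,-0.006,0,0,0,0],[0,0,-0.006,0,0,0,0],[0,0,-0.005,0,0,0,0],[0,0,-0.004,0,0,0,0],[0,0,-0.002,0,0,0,0],[0,0,0,0,0,0,0]]]'

```text
time: 43.15
tool_pos: [0.6776, -0.1019, 0.0285]
tool_rot: [0.001, 0.684, 0.729, 0.0]
contact_force: [-2.7, 0.2, 4.1]
gripper_width: 0.389
grasp_force: 61.9
```

Emit:
play_rows --series '[[[0,0,0.001,0,0,0,0.4],[0,0,0,0,0,0,0.5],[0,0,0,0,0,0,0.6],[0,0,0,0,0,0,0.6],[0,0,0.02,0,0,0,0.6],[0,0,0.04,0,0,0,0.7],[0,0,0.04,0,0,0,1],[-0.02,0,0.04,0,0,-1,1],[-0.02,0.02,0.04,0,0,-1,1],[-0.02,0.03,0.04,0,0,-1,1]]]'

```text
time: 44.15
tool_pos: [0.6176, -0.0543, 0.2468]
tool_rot: [0.0, 0.704, 0.71, 0.0]
contact_force: [0.7, 0.1, 0.6]
gripper_width: 1.002
grasp_force: 0.0
```

Emit:
play_rows --series '[[[-0.02,0.03,0.04,0,0,0,1],[-0.02,0.03,0.03,0,0,0,1],[-0.02,0.02,0.02,0,0,0,1],[0,0,0,0,0,0,1],[0,0,0,0,0,0,1],[0,0,0,0,0,0,1]]]'

```text
time: 44.75
tool_pos: [0.5595, 0.0235, 0.3301]
tool_rot: [-0.001, 0.703, 0.711, -0.001]
contact_force: [-0.4, 0.2, -0.0]
gripper_width: 0.999
grasp_force: 0.0
```

```bash
python3 - <<'E'
from h import *
R['white']=((0,0,150),(180,60,255))
print(manip.state()["tool_pos"],yaw())
f=manip.grab_frame("wrist"); np.save("wf.npy",f,allow_pickle=True)
print('tops z.055');tops(f,('green','yellow','red','white'),.055)
for ce,s,m in blobs(f,'red',20):
    if s[4]<900: print('red',ce.round(),s,ray(f,*ce,.08)[:2].round(4))
for ce,s,m in blobs(f,'brass',40): print('win',ce.round(1),s[4],ray(f,*ce,.032)[:2].round(4))
for n in('scene','side','wrist'):
    g=manip.grab_frame(n)
    for ce,s,m in blobs(g,'blue',25):
        X=ray(g,*ce,.04)
        if .2<X[0]<1 and abs(X[1])<.6: print(n,'blue',ce.round(),s,X[:2].round(3))
E
```

```text
[0.55952511 0.0234611  0.33013957] 0.6355735207613334
tops z.055
green [416. 102.] [659.9  92.4] [35.  35.8] 3.3
yellow [397. 136.] [651.3  47.7] [36.5 36. ] 3.5
yellow [417. 145.] [667.   41.2] [29.8 30.1] 4.2
red [416. 182.] [668.9  -4.9] [29.  29.3] 5.2
white [415. 250.] [675.9 -99.8] [27.1 27.7] 4.7
white [608. 315.] [ 957.2 -199. ] [24.5 21.4] 0.8
red [422. 166.] [414 161  13   8  30] [0.6683 0.0205]
red [392. 175.] [390 162   6  28 157] [0.634  0.0082]
red [356. 174.] [353 167   9  13  84] [0.5909 0.0099]
red [416. 182.] [404 170  24  24 300] [0.6626 0.0011]
red [401. 181.] [400 172   2  19  30] [0.6442 0.0015]
win [395.8 137.7] 223 [0.6445 0.048 ]
win [417.2 144.7] 317 [0.6731 0.0392]
win [270.8 141. ] 133 [0.4823 0.0417]
win [246.2 166.4] 126 [0.4485 0.0077]
win [297.4 166.8] 125 [0.5165 0.0081]
win [273.1 191.8] 109 [ 0.4832 -0.0267]
scene blue [410. 218.] [406 212   9  14 100] [0.398 0.249]
scene blue [406. 237.] [387 222  42  24 218] [0.478 0.275]
scene blue [270. 240.] [262 234  16  14 137] [ 0.702 -0.034]
scene blue [470. 279.] [465 274  12  12 120] [0.531 0.484]
scene blue [343. 351.] [ 308  318   70   68 2864] [0.892 0.327]
side blue [338. 133.] [320 118  37  31 752] [0.867 0.299]
side blue [244. 178.] [241 172   8  12  74] [0.426 0.275]
side blue [247. 195.] [229 182  35  20 171] [0.387 0.188]
side blue [359. 204.] [352 199  14  12  97] [ 0.645 -0.071]
wrist blue [215.   8.] [180   0  70  18 723] [0.424 0.195]
wrist blue [404. 207.] [389 194  32  29 743] [ 0.66  -0.044]
wrist blue [424. 208.] [422 194   5  28 110] [ 0.688 -0.044]
```

```bash
python3 - <<'E'
from h import *
f=np.load("wf.npy",allow_pickle=True).item()
for c in('green','yellow'):
    for ce,s,m in blobs(f,c,20): print(c,ce.round(),s)
hsv=cv2.cvtColor(f["frame"],cv2.COLOR_BGR2HSV)
print('green row',[tuple(map(int,hsv[102,u])) for u in range(388,436,4)])
print('yell row',[tuple(map(int,hsv[145,u])) for u in range(388,436,4)])
g=manip.grab_frame("scene"); 
for ce,s,m in blobs(g,'green',20): print('scene',ce.round(),s,ray(g,*ce,.05)[:2].round(3))
g=manip.grab_frame("side")
for ce,s,m in blobs(g,'green',20): print('side',ce.round(),s,ray(g,*ce,.05)[:2].round(3))
E
```

```text
green [416. 102.] [400  86  31  32 590]
green [393. 103.] [389  88  11  32 259]
yellow [397. 136.] [390 125  31  31 276]
yellow [426. 128.] [422 125   7   7  32]
yellow [417. 145.] [405 133  25  25 396]
yellow [402. 145.] [401 135   2  21  42]
green row [(87, 39, 59), (69, 125, 137), (73, 147, 45), (68, 71, 54), (68, 127, 151), (82, 60, 196), (83, 62, 193), (81, 62, 193), (78, 72, 184), (68, 126, 138), (68, 122, 138), (102, 31, 82)]
yell row [(30, 10, 78), (26, 143, 194), (26, 132, 185), (24, 125, 51), (23, 74, 45), (26, 143, 218), (37, 49, 215), (36, 48, 214), (39, 50, 214), (32, 67, 210), (26, 142, 179), (105, 29, 88)]
scene [133. 175.] [131 173   6   5  23] [ 0.717 -0.607]
scene [316. 248.] [309 241  15  15 144] [0.665 0.096]
scene [311. 261.] [305 257  13  10  74] [0.713 0.113]
side [331. 177.] [325 170  12  15  95] [0.656 0.083]
side [326. 184.] [323 180   7   8  35] [0.618 0.063]
side [516. 259.] [513 256   7   7  40] [ 0.82  -0.514]
```

```bash
python3 -c "
from plant import manip
print(manip.job_done())"
```

```text
the job is handed in; nothing more can be done
None
```

The job is handed in: the cover is in its dish, the wheel is fully home with the latch closed, and the green, yellow, red and white blocks are down in their own slots; no camera view showed a blue block, so I treated it as absent.

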